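Reset the tripped breaker on the bench supply box

TASK

One of the three breakers on the bench supply box has tripped: its orange lever stands about half-way, while the other two are fully on or fully off. Reset it: push its lever fully off, to its stop on the side of the red bar, then throw it fully on, to its stop on the side of the green bar. Leave the other two levers as they are and let go at the end.

Things in the scene. Friction and masses are not known exactly. Their poses are not given: they have to be found in the camera images.
- breaker_a: The tripped breaker: any of three alike, 88 mm apart in a row on a fixed box (150 x 285 mm, top 62 mm above the table). Black plate 82 x 52 x 8 mm, an orange lever amid, green bar 53 mm off on the on side, red bar on the off side. Origin: middle of the lever's hinge axis, 70 mm above the table, level with the plate's top. x: level, from red to green; y: hinge axis, along the row; z: up.
- lever_a (a joint): Tripped lever, rad: 0 fully off (stop, leans 0.6 rad to -x of breaker_a), 0.6 upright, 1.2 fully on (stop, leans 0.6 rad to +x); starts at 0.45 to 0.75. Its tip is 60 mm from the hinge axis; the upper 32 mm is a paddle 24 mm wide along y, 12 mm thick. Push it with closed fingers, about 2 N at 30 mm above the axis; no spring, stays as left.
- lever_b (a joint): Lever of a second breaker, same form and sense: it is fully on (1.2) and must stay so. On every breaker two round cheeks beside the lever's foot rise 11 mm above the hinge axis (within 11 mm of it along x, 17 mm along y).
- lever_c (a joint): Lever of the third breaker, same form and sense: it has been left fully off (0) on purpose and must stay so.

How it is judged:
On the way, in this order (a step that is already met when the one before it is completed fails the run):
1. the tripped lever is fully off (within 0.18 rad of its off stop) (value of joint lever_a below 0.18 rad), for 0.1 s.
2. the tripped lever is fully on (within 0.18 rad of its on stop) (value of joint lever_a above 1.02 rad), for 0.1 s.
At the end, for the whole second after the job is handed in: The tripped breaker's lever is fully on (over 1.02 rad of 1.2) after having been fully off (under 0.18 rad); the second lever is still on (over 1.02 rad) and the third still off (under 0.18 rad) (value of joint each of lever_a, lever_b above 1.02 rad and value of joint lever_c below 0.18 rad); the robot touches nothing.
It fails at once if the breaker that is on is moved off its on position by more than 0.3 rad (value of joint lever_b below 0.9 rad).
It fails at once if the breaker that is off is moved off its off position by more than 0.3 rad (value of joint lever_c above 0.3 rad).
It also fails if it takes over 32 s, if anything falls off the work surface, if the arm or the gripper's body presses on something with over 40 N, if the wrist force passes 120 N, or if a joint passes its speed limit or range.

ROBOT

A 6-joint arm with a two-finger parallel gripper is mounted at the origin on the work surface; the furniture and walls round the work are solid. World frame = base frame: x ahead of the robot, y to its left, z up, the work surface at z = 0. Lengths are in m, angles in rad, forces in N, time in s.
With the tool pointing down it reaches from about 0.35 to 0.975 m from the base axis. Payload 4.9 kg.
Tool frame: the origin (TCP) lies at the very end of the fingers, on their centre line; the grasp point (between the pads) lies 19 mm behind it; z points along the fingers, y is the line along which they close (so a half turn about z gives the same grasp; the last joint's range is limited). The gripper opens to 85 mm and grips with 20 to 120 N. Pads are 22 mm wide; open, the fingers measure 114 mm over their backs; the gripper's body (76 mm by 85 mm) begins 54 mm behind the grasp point. The pads swing forward as they close: fully open they stand 13 mm farther back than shut.
Start: joints at [1.168, 0.053, 1.613, -0, 1.476, -0.119], TCP at [0.175, 0.6, 0.231] pointing down, gripper open.
Joint ranges: [-3.01, 3.01], [-1.01, 2.22], [0.06, 2.58], [-1.02, 4.17], [0.09, 2.62], [-3.14, 3.14]. Speed limits (rad/s): [2.57, 2.57, 3.14, 3.14, 3.14, 3.14].

INTERFACE

Orientations are given as a rotation vector (axis times angle).
In Python, from station import arm gives the robot as it stands. The module is installed in compiled form; this text tells all that it offers. Calls block until the motion is done:
- arm.goto(position, orientation): joint-space move of the TCP to a pose.
- arm.line_to(position, velocity=0.15, orientation=None): straight line of the TCP; orientation=None keeps the orientation; velocity is the mean speed in m/s.
- arm.move_j(angles): joint-space move.
- arm.command_gripper(opening): opening from 0.0 (shut) to 1.0 (fully open); the grip force is fixed at half the most; returns when the fingers have stopped.
- arm.wait(seconds).
- arm.solve_ik(position, orientation): joint angles nearest the present ones, or None.
- arm.snapshot(name): name is "side" or "top" or "wrist"; returns (picture, depth): 400x640x3 uint8, red, green, blue; 400x640 float32, m along the optical axis (not along the pixel's ray), 0 where there is no reading.
- arm.get_calibration(name): a dict with "fov_y" (degrees; the focal length in pixels is half the picture's height over the tangent of half this angle, whatever the lens; pixels are square), "cx", "cy" (the principal point, pixels), "k1" (the pictures are not rectified: a ray, as slopes to the right and down, at radius r is drawn at 1 + k1 r^2 times it, then the intrinsics apply), "T" (4x4, takes a point from camera to world coordinates). Camera axes: x right, y down, z forward; pixel columns grow to the right and rows downward; lengths in m; the calibration is good to about 2 mm. A picture is of the moment at which its call begins: read the wrist's pose just before it. get_calibration takes no time and is no camera call; for the wrist camera it gives the pose at the moment of the call.
A pose or a line that the arm cannot do raises arm.PlanningError and nothing moves.
- arm.finish_job(): hands the job in; it is judged then, once.
Readings, each from a call of its own:
- arm.read_time(): time.
- arm.read_joints(): joint angles.
- arm.read_qvel(): joint speeds.
- arm.read_joint_efforts(): joint torques, N m.
- arm.read_eef_pos(): TCP position.
- arm.read_ee_rot(): TCP orientation.
- arm.read_wrist_force(): force on the tool from outside, world axes, zero at the start.
- arm.read_torque(): the same for the moment, N m.
- arm.read_opening(): opening from 0.0 (shut) to 1.0 (fully open).
- arm.read_finger_force(): force on a finger pad.
Only numpy, scipy, OpenCV 4.12 (cv2) and the standard library are available. Lean on these libraries where they do the work, as an engineer would, in place of code of your own. Each camera call takes 0.05 s, during which the arm holds its last target. There are 200 camera calls.

## Working session

There is one attempt and no reset: what is moved stays moved. The work goes in short steps, each a Python script; the robot and the scene stay as the last script left them, time stands still between calls to the robot, and variables do not carry over. Pictures are saved under pics/ and viewed, at most 10 in all, crops included, and the job is handed in when it is done.

```bash
mkdir -p pics; cat > h.py <<'E'
import numpy as np, cv2
from station import arm
def world(name, depth, cal, uv):
    f=200/np.tan(np.radians(cal["fov_y"])/2)
    uv=np.atleast_2d(uv).astype(float)
    K=np.array([[f,0,cal["cx"]],[0,f,cal["cy"]],[0,0,1]])
    s=cv2.undistortPoints(uv[:,None],K,np.array([cal["k1"],0,0,0.]))[:,0]
    # k1 convention: distorted = s(1+k1 r^2), same as OpenCV
    d=np.array([depth[int(round(v)),int(round(u))] for u,v in uv]) if not np.isscalar(depth) else None
    T=np.array(cal["T"]); r=np.c_[s,np.ones(len(s))]
    if d is None:
        w=r@T[:3,:3].T; t=(depth-T[2,3])/w[:,2]; return T[:3,3]+w*t[:,None]
    return (r*d[:,None])@T[:3,:3].T+T[:3,3]
E
python3 - <<'E'
from h import *
for n in("top","side"):
    p,d=arm.snapshot(n); np.savez(n,p=p,d=d); cv2.imwrite(f"pics/{n}.png",p[:,:,::-1]); c=arm.get_calibration(n); print(n,c)
    hsv=cv2.cvtColor(p,cv2.COLOR_RGB2HSV)
    for col,(a,b) in dict(orange=(8,22),green=(45,85),red=(0,6)).items():
        m=cv2.inRange(hsv,(a,120,70),(b,255,255)); k,l,s,ce=cv2.connectedComponentsWithStats(m)
        for i in range(1,k):
            if s[i,4]>15: 
                v,u=np.where((l==i)&(d>0))
                w=world(n,d,c,np.c_[u,v]) if len(u) else np.zeros((1,3))
                print(col,s[i],ce[i].round(1),np.median(w,0).round(3),w.min(0).round(3),w.max(0).round(3))
E
```

```text
top {'fov_y': 52.419899254312725, 'cx': 314.81411330109796, 'cy': 201.50276756750574, 'k1': -0.06605108270614098, 'T': array([[ 0.0204704 , -0.98300864,  0.18241432,  0.40616042],
       [-0.99977973, -0.01928119,  0.00829052,  0.00365679],
       [-0.00463249, -0.18254385, -0.9831868 ,  0.96198401],
       [ 0.        ,  0.        ,  0.        ,  1.        ]])}
orange [314 184  14  25 213] [320.2 195.5] [ 0.58  -0.     0.105] [ 0.556 -0.015  0.066] [0.601 0.013 0.125]
orange [350 211  12  18 156] [356.3 219.8] [ 0.526 -0.078  0.11 ] [ 0.508 -0.092  0.071] [ 0.552 -0.064  0.123]
orange [392 216  15  13 100] [399.1 221.1] [ 0.525 -0.167  0.127] [ 0.516 -0.18   0.069] [ 0.534 -0.157  0.132]
green [317 180  15   8  65] [324.1 183. ] [ 0.616 -0.009  0.063] [ 0.607 -0.025  0.059] [0.624 0.007 0.067]
green [354 189  16   8  75] [361.7 192.4] [ 0.596 -0.095  0.063] [ 0.588 -0.111  0.06 ] [ 0.604 -0.077  0.068]
green [392 198  16   8  79] [399.7 201.7] [ 0.576 -0.181  0.064] [ 0.568 -0.197  0.06 ] [ 0.585 -0.162  0.067]
red [305 224  16   9  83] [312.4 228.2] [0.513 0.016 0.063] [ 0.504 -0.0
[... 1444 characters left out ...]
0.077] [ 2.086  0.691 -0.116] [ 2.249  0.834 -0.072]
red [451  68  12   6  23] [457.1  70.5] [ 2.004  0.742 -0.075] [ 1.979  0.701 -0.079] [ 2.069  0.754 -0.072]
red [  2 217  15  33 106] [  7.3 234. ] [ 0.06  -0.046  0.295] [ 0.051 -0.063  0.286] [ 0.074 -0.015  0.298]
red [288 218  10  11  57] [292.6 223. ] [0.511 0.009 0.063] [ 0.504 -0.006  0.06 ] [0.52  0.028 0.066]
red [302 243  12  12  70] [307.6 248.6] [ 0.492 -0.076  0.064] [ 0.483 -0.091  0.061] [ 0.5   -0.056  0.065]
red [319 272  14  15  95] [325.4 279. ] [ 0.472 -0.161  0.063] [ 0.464 -0.177  0.06 ] [ 0.481 -0.142  0.066]
red [101 336   7  10  26] [104.9 341.5] [ 0.1   -0.017  0.009] [ 0.092 -0.026  0.007] [ 0.104 -0.006  0.012]
```

View pics/top.png

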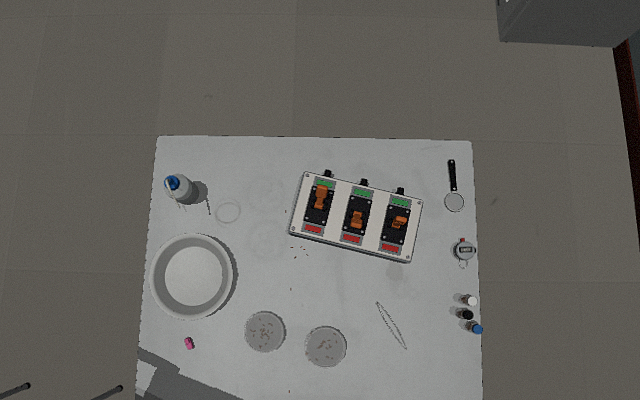

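View pics/side.png

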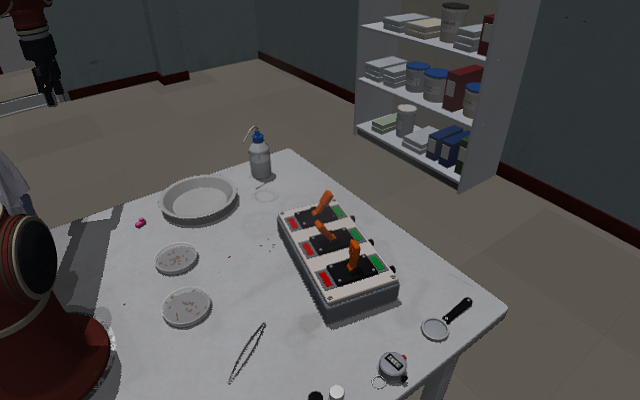

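The top view shows the levers at (320,195) leaning to green (on), (356,220) leaning to red (off), and (399,221) upright. The last one is the tripped breaker, and the side view agrees. Its bar midpoint is about (0.5245, -0.1705). The bars measure 105 mm apart (106 expected) and the spacing 89 mm (88 expected), so the fix holds.

```bash
cat > g.py <<'E'
from h import *
from scipy.spatial.transform import Rotation as Ro
O=np.array([.5245,-.1705,.07]); a=np.arctan2(-.0225,.1025)
ex=np.array([np.cos(a),np.sin(a),0]); ey=np.array([-ex[1],ex[0],0])
P=lambda x,z,y=0: O+ex*x+ey*y+np.array([0,0,z])
def push(x0,x1,z,step=.003,fmax=12):
    s=np.sign(x1-x0); f0=np.array(arm.read_wrist_force())@ex
    for x in np.append(np.arange(x0,x1,s*step),x1):
        arm.line_to(P(x,z),velocity=.05)
        f=np.array(arm.read_wrist_force())@ex-f0
        if abs(f)>fmax: break
    print("push end x",round(x,4),"force",round(f,1), "t",arm.read_time(), np.round(arm.read_eef_pos(),3))
E
python3 - <<'E'
from g import *
best=None
for s in(1,-1):
    R=np.c_[ex*s,-ey*s,[0,0,-1]]; v=Ro.from_matrix(R).as_rotvec(); q=arm.solve_ik(P(.05,.2),v)
    if q is not None:
        c=np.abs(np.array(q)-arm.read_joints()).max(); print(s,np.round(q,2))
        if best is None or c<best[0]: best=(c,v)
v=best[1]
arm.command_gripper(0)
arm.goto(P(.055,.2),v)
arm.line_to(P(.055,.03),velocity=.15)
print(arm.read_time(),arm.read_wrist_force())
arm.line_to(P(.02,.03),velocity=.1)
push(.02,-.006,.03)
p,d=arm.snapshot("side"); cv2.imwrite("pics/off.png",cv2.resize(p[150:320,230:450,::-1],None,fx=3,fy=3))
E
```

```text
1 [-0.43 -0.02  1.63 -0.    1.54  1.36]
-1 [-0.43 -0.02  1.63  0.    1.54 -1.78]
5.2333 [-0.72881553 -0.10196251 -0.38102383]
push end x -0.006 force 5.0 t 8.2333 [ 0.52  -0.17   0.101]
```

View pics/off.png

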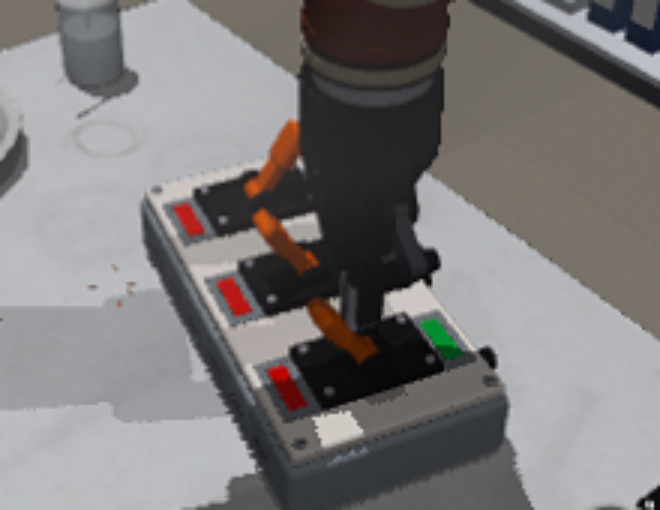

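The crop shows the tripped lever leaning to red, about parallel to the middle (off) one, with the fingers behind it. I'll press until the force shows the stop, then compare the tips.

```bash
python3 - <<'E'
from g import *
print(np.array(arm.read_wrist_force())@ex)
push(-.006,-.016,.03,.001,15)
arm.wait(.2)
arm.line_to(P(.03,.03),velocity=.15)
arm.line_to(P(.03,.12),velocity=.2)
c=arm.get_calibration("top");p,d=arm.snapshot("top")
hsv=cv2.cvtColor(p,cv2.COLOR_RGB2HSV);m=cv2.inRange(hsv,(8,120,70),(22,255,255));k,l,s,ce=cv2.connectedComponentsWithStats(m)
for i in range(1,k):
    if s[i,4]>15:
        v,u=np.where((l==i)&(d>0));w=world("top",d,c,np.c_[u,v])-O;w=w[w[:,2]>.03]
        print(ce[i],"x",np.percentile(w@ex,[5,50,95]).round(3),"y",np.median(w@ey).round(3),"ztop",w[:,2].max().round(3))
print(arm.read_time())
p,d=arm.snapshot("side"); cv2.imwrite("pics/off2.png",cv2.resize(p[150:320,230:450,::-1],None,fx=3,fy=3))
E
```

```text
5.121647767682122
push end x -0.016 force 14.7 t 11.0333 [ 0.517 -0.169  0.105]
[320.16513761 195.67431193] x [0.016 0.025 0.036] y 0.178 ztop 0.054
[356.28395062 219.88271605] x [-0.034 -0.026 -0.014] y 0.091 ztop 0.053
12.3417
```

View pics/off2.png

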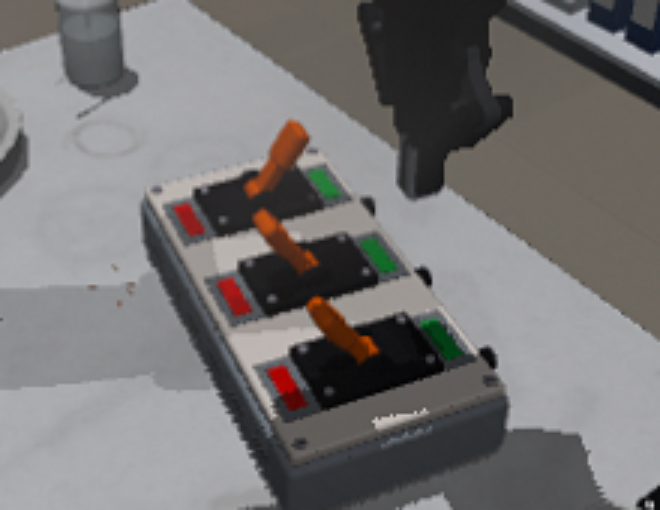

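The near lever now leans fully to red, parallel to the middle one, and the force had risen to about 20 N at the stop. Next I throw it on.

```bash
python3 - <<'E'
from g import *
arm.line_to(P(-.07,.12),velocity=.2)
arm.line_to(P(-.07,.03),velocity=.2)
print(arm.read_time(),arm.read_wrist_force())
f=np.array(arm.read_wrist_force())@ex
arm.line_to(P(-.01,.03),velocity=.08)
push(-.01,.016,.03,.003,15)
arm.wait(.2)
arm.line_to(P(-.03,.03),velocity=.15)
arm.line_to(P(-.07,.13),velocity=.2)
print(arm.read_time())
p,d=arm.snapshot("side"); cv2.imwrite("pics/on.png",cv2.resize(p[150:320,230:450,::-1],None,fx=3,fy=3))
E
```

```text
13.6417 [0.53350039 0.33643834 0.66469245]
push end x 0.011 force -19.9 t 16.5417 [ 0.531 -0.172  0.1  ]
17.8583
```

View pics/on.png

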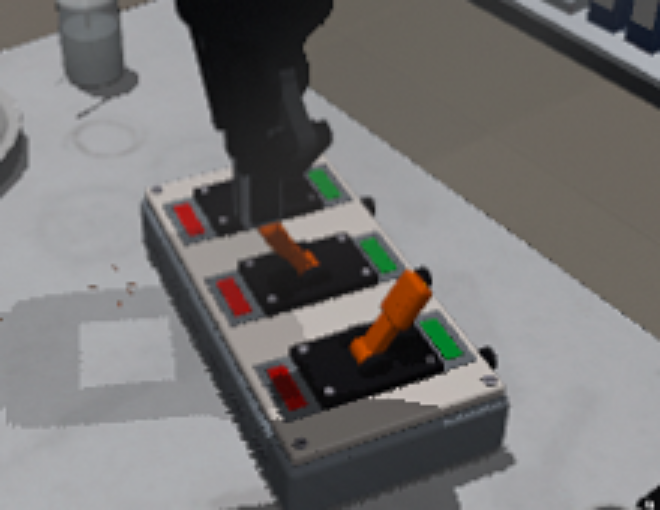

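The lever now leans fully to green, stopped against about 20 N. The middle lever is unchanged, and the gripper is clear and raised.

```bash
python3 -c "
from station import arm
print(arm.read_wrist_force(),arm.finish_job())"
```

```text
the job is handed in; nothing more can be done
[ 0.37389897  0.40860196 -0.90959246] None
```

I pushed the tripped breaker (the robot's rightmost) fully off to its stop, then threw it fully on to its stop; the other two levers were not touched, the arm is clear, and the job was handed in at about 18 s of the 32 s allowed (no verdict was returned).

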